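Set and lock the specimen indexing stage

ROBOT

A 7-joint arm with a two-finger parallel gripper is mounted at the origin on the work surface. World frame = base frame: x ahead of the robot, y to its left, z up, the work surface at z = 0. Lengths are in m, angles in rad, forces in N, time in s.
With the tool pointing down it reaches from about 0.35 to 0.9 m from the base axis. Payload 8.1 kg.
Tool frame: the origin (TCP) lies at the very end of the fingers, on their centre line; the grasp point (between the pads) lies 19 mm behind it; x points along the fingers, y is the direction in which the jaws open and shut, and the axes are right-handed (so a half turn about x gives the same grasp; the last joint's range is limited). The gripper opens to 92 mm and grips with 3 to 60 N. Pads are 19 mm wide; open, the fingers measure 130 mm over their backs; the gripper's body (75 mm by 190 mm) begins 47 mm behind the grasp point.
Start: joints at [-1.324, 0.434, 0.025, 1.573, -0.012, 1.134, -0.075], TCP at [0.214, 0.587, 0.227] pointing down, gripper open.
Joint ranges: [-2.62, 2.62], [-0.44, 2.09], [-1.27, 1.32], [0.08, 2.57], [-1.32, 4.46], [0.12, 2], [-2.74, 2.74]. Speed limits (rad/s): [2.22, 2.22, 3.01, 3.01, 3.14, 3.14, 3.14].

INTERFACE

Orientations are given as a rotation vector (axis times angle).
In Python, from cell import arm gives the robot as it stands.
- The arm moves only by the tool servo_tool, never from a script. Its argument "plan" is a list of rows, each a list of 2 entries, a list of its own where there are three numbers: the shift along the world's x, y, z in cm, then the turn, a rotation vector about the world's x, y, z in degrees. A call has 1 to 12 rows; each row is the pose to reach, as a shift and turn from the pose measured when the call began; what a row does not reach only later rows make up. A row lasts 1/10 s, in which the tool goes at most 50 mm and 8.59 degrees, less where a joint would pass 70% of its speed; a pose out of reach is approached as far as the arm can. A call with a gripper value outside its range is refused whole. "grip" is the opening, from 0 (shut) to 1 (fully open), set as the call begins (left out, the last holds). The fingers move at their own pace and stop on an object; "squeeze" is the grip in N (left out, the last holds). Time passes only in rows, so rows that repeat a pose let the fingers close. It gives the time, the measured TCP pose, the force and the opening at its end, in the units of the state.
- arm.observe(): the state, without advancing time (a new reading comes with each control period).
- arm.get_image(name): name is "side" or "top" or "wrist"; returns a dict with "frame" (400x640x3 uint8, blue, green, red), "fx", "fy", "cx", "cy" (pixels), "position" and "rotation" of the camera in the world. Camera axes: x right, y down, z forward; pixel columns grow to the right and rows downward; lengths in m; the calibration is good to about 2 mm. A picture is of the moment at which its call begins. There is no depth.
- arm.sign_off(): hands the job in, once; it reports no verdict.
Trained networks look in a picture, given as the dict that the camera call returned (one of the last four; its "shot" number tells which), for a name from the list of things; names that differ only in an ending like _2 or _b are one class to them, and where a whole thing is asked for, a point or a joint stands for the part that bears it (a point fixed in the world has none). Each returns a list of dicts, best first, with "score" (0 to 1); they miss things now and then, are a little off and sometimes report something else, mostly with a low value. They report only what shows in the picture. A call takes as long as a camera call. They do not tell look-alikes from the thing itself.
- arm.search_frame(picture, query): "at" ([column, row] in pixels, amid what is visible of it).
- arm.trace(picture, query): "pixels" (400x640 bool, what is visible of it) and "at" ([column, row] in pixels, amid what is visible of it).
The state is a dict: "clock": time; "joints": joint angles; "dq": joint speeds; "joint_efforts": joint torques, N m; "position": TCP position; "ee_rot": TCP orientation; "force": force on the tool from outside, world axes, zero at the start; "ft_torque": the same for the moment, N m; "width": opening from 0.0 (shut) to 1.0 (fully open).
Only numpy, scipy, OpenCV 4.12 (cv2) and the standard library are available. Lean on these libraries where they do the work, as an engineer would, in place of code of your own. Each camera call takes 0.05 s, during which the arm holds its last target.

TASK

On the hardness-testing bench, turn the black knob of the indexing stage until its white pointer points at the red pin (not the yellow one). Then lock it there: swing the blue lever post of the lock ring clockwise, seen from above, until the ring is tight against its stop, and let go, leaving the pointer on the red pin.

Things in the scene. Friction and masses are not known exactly. Their poses are not given: they have to be found in the camera images.
- knob_grip (a point): Knob: black upright bar 40 x 16 x 33 mm on a dark disc of 90 mm diameter. Point on its vertical turning axis, 80 mm above the table, 12 mm below the bar's top, 21 mm above the disc. x runs along the bar to the white pointer line, z up. Turns either way, to 1.6 rad from midway between the pins; 0.05 N m friction; stays put. Around it: round cream base, fixed, 210 mm wide, 30 mm tall.
- red_pin: Fixed pin with a round red head of 16 mm diameter, top 54 mm above the table, standing on the base 78 mm from the knob's axis; origin at the centre of its foot, 31 mm above the table. A like pin with a yellow head stands 130 degrees round the rim; either may be on the left. At the start the pointer points within 20 degrees of midway between them.
- lever_grip (a point): Blue upright round post, 16 mm diameter, on an arm of the brass lock ring (120 mm diameter, under the knob's disc, same axis), 85 mm from that axis, on the side away from the pins. Point on the post's axis, 80 mm above the table; the post's top is 18 mm higher, the arm's top 36 mm lower. It moves on a level circle round the knob's axis, at about 1.5 N, and stays where it is left.
- lock_ring (a joint): Angle of the lock ring in rad, growing clockwise seen from above: 0 to 0.25 at the start (loose), 1.1 at the hard stop (tight).
Things that resemble listed ones, but are neither listed nor needed, are in the scene too. What is meant by the part that bears knob_grip is not green or purple, and is the larger of those in its own colour.

How it is judged:
On the way, in this order (a step that is already met when the one before it is completed fails the run):
1. the white pointer is on the red pin while the lock ring is still loose (x of red_pin in the frame of knob_grip above 0.05 m and y of red_pin in the frame of knob_grip between -0.017 and 0.017 m and value of joint lock_ring below 0.45 rad), for 0.2 s.
2. the lock ring is turned tight with the pointer still on the red pin (x of red_pin in the frame of knob_grip above 0.05 m and y of red_pin in the frame of knob_grip between -0.017 and 0.017 m and value of joint lock_ring above 0.92 rad), for 0.2 s.
At the end, for the whole second after the job is handed in: The pointer's line passes within 17 mm of the red pin's centre (about 12 degrees) on the pin's side, and the lock ring is at rest at 0.92 rad or more (within 10 degrees of its stop) (all of step 2 and velocity of joint lock_ring between -0.05 and 0.05 rad/s); the robot touches nothing.
It also fails if it takes over 48 s, if anything falls off the work surface, if the arm or the gripper's body presses on something with over 40 N, if the wrist force passes 120 N, or if a joint passes its speed limit or range.

## Working session

There is one attempt and no reset: what is moved stays moved. The work goes in short steps, Python scripts to look and compute and a tool call to move; the robot and the scene stay as the last step left them, time stands still between calls to the robot, and variables do not carry over. Pictures are saved under pics/ and viewed, and the job is handed in when it is done.

Besides the shell and the picture viewer there is one more tool, called after ">>>" by a JSON object that holds its "api" and its "payload", one argument or row to a line. servo_tool: Moves the arm, as the interface text tells. Its arguments: {"type":"object","properties":{"plan":{"type":"array","items":{"type":"array"}},"grip":{"type":"number"},"squeeze":{"type":"number"}},"required":["plan"]}

```bash
ls; mkdir -p pics
cat > h.py <<'E'
import numpy as np, cv2
from cell import arm
def snap(n,f):
    p=arm.get_image(n); cv2.imwrite('pics/'+f,p['frame']); return p
def ray(p,uv):
    d=np.array([(uv[0]-p['cx'])/p['fx'],(uv[1]-p['cy'])/p['fy'],1.]); R=np.array(p['rotation'])
    if R.shape!=(3,3): R=cv2.Rodrigues(R)[0]
    return np.array(p['position']),R@d
def atz(p,uv,z):
    o,d=ray(p,uv); return o+d*(z-o[2])/d[2]
def tri(a,b):
    A=np.zeros((3,3));v=np.zeros(3)
    for o,d in(a,b):
        d=d/np.linalg.norm(d);M=np.eye(3)-np.outer(d,d);A+=M;v+=M@o
    x=np.linalg.solve(A,v)
    e=[np.linalg.norm(np.cross(x-o,d/np.linalg.norm(d))) for o,d in(a,b)]
    return x,e
def proj(p,X):
    R=np.array(p['rotation'])
    if R.shape!=(3,3): R=cv2.Rodrigues(R)[0]
    c=R.T@(np.array(X)-p['position']); return [p['fx']*c[0]/c[2]+p['cx'],p['fy']*c[1]/c[2]+p['cy']]
E
python3 - <<'E'
from h import *
print(arm.observe())
for n in('top','side','wrist'):
    p=snap(n,n+'0.png'); print(n,p['position'],np.round(p['rotation'],3).tolist(),p['fx'])
    for q in('knob_grip','red_pin','lever_grip'):
        print(q,[(np.round(r['at'],1).tolist(),round(r['score'],2)) for r in arm.search_frame(p,q)])
E
```

```text
pics
{'clock': 0.0, 'joints': array([-1.32361657,  0.43520733,  0.0249991 ,  1.57407475, -0.01158632,
        1.13398884, -0.07511004]), 'dq': array([ 0.00081077, -0.00087227,  0.00052795,  0.00167473,  0.00110238,
        0.00062925,  0.00155999]), 'joint_efforts': array([-1.53021683e-04, -6.67851806e+01,  9.85024497e-01, -3.14458108e+01,
       -6.04467024e-02,  4.28903732e-02,  1.60322002e-04]), 'position': array([0.21408342, 0.5866639 , 0.22596364]), 'ee_rot': array([ 0.27333671,  1.55341021, -0.27574999]), 'force': array([-0.05518839,  0.37941079, -0.57056194]), 'ft_torque': array([-0.0173971 , -0.00996438,  0.01638409]), 'width': 1.0017218690976517}
top [0.38272386 0.05789011 1.04156166] [-2.139, 2.125, -0.211] 445.8584729668344
knob_grip [([218.4, 331.8], 0.96), ([428.8, 217.8], 0.79), ([319.7, 196.1], 0.68), ([291.7, 91.0], 0.67), ([329.3, 211.0], 0.47)]
red_pin []
lever_grip [([433.0, 231.7], 0.91), ([241.3, 342.9], 0.81), ([330.9, 212.4], 0.7), ([296.4, 101.5], 0.65)]
side [0.4823411  0.83475975 1.02283074] [-0.121, 2.913, -1.062] 466.75687422693994
knob_grip [([314.0, 215.1], 0.91), ([214.5, 234.7], 0.91), ([432.9, 294.4], 0.68), ([336.8, 156.0], 0.67)]
red_pin []
lever_grip [([442.6, 310.2], 0.81), ([319.2, 227.9], 0.64), ([220.9, 243.1], 0.6), ([340.1, 161.6], 0.55)]
wrist [0.15088367 0.60878638 0.38426932] [2.395, 1.676, 0.214] 278.59169071391386
knob_grip []
red_pin []
lever_grip []
```

View pics/top0.png

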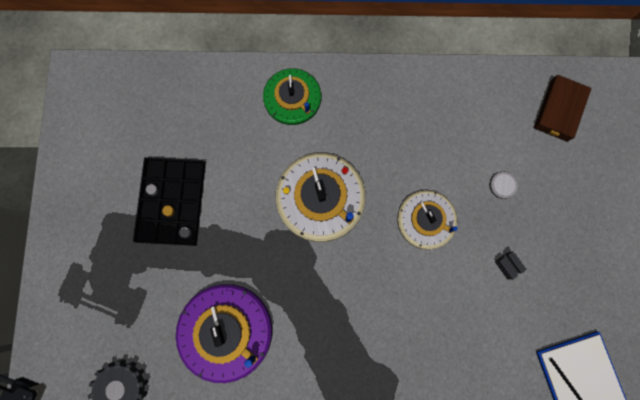

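View pics/side0.png

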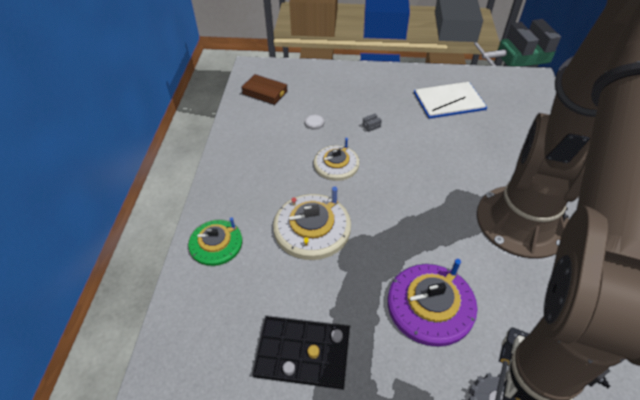

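Candidates in the top view are the green stage (292,96), large cream (320,196), small cream (428,219) and purple (224,333). The target should be the large cream one at (320,196): it isn't green or purple, it is the larger cream one, and red (345,170) and yellow (286,190) dots show on it. I'll confirm this in an enlarged crop.

Run:
```python
from h import *
a=cv2.imread('pics/top0.png')[145:250,265:375]; b=cv2.imread('pics/side0.png')[175:265,260:365]
f=lambda i:cv2.resize(i,(400,400),interpolation=cv2.INTER_CUBIC)
cv2.imwrite('pics/crop0.png',np.hstack([f(a),f(b)]))
t=arm.get_image('top'); s=arm.get_image('side')
# base ring: fit centre of cream outline at z~0.03
for n,p,c in(('top',t,(320,196)),('side',s,(312,223))):
    for q in('knob_grip','lever_grip'):
        for r in arm.trace(p,q):
            if np.hypot(*(np.array(r['at'])-c))<50:
                v,u=np.nonzero(r['pixels']); print(n,q,np.round(r['at'],1),round(r['score'],2),len(v),u.min(),u.max(),v.min(),v.max())
print(tri(ray(t,(320.5,196.5)),ray(s,(312,223))), atz(t,(320.5,196.5),.03))
```

```text
top knob_grip [318.8 197.5] 0.67 1186 301 339 171 211
top lever_grip [330.2 209.4] 0.63 1080 294 353 169 223
side knob_grip [311.8 213.5] 0.77 790 292 328 202 229
side lever_grip [322.1 228.4] 0.81 784 289 337 186 239
(array([0.57376507, 0.06902806, 0.02231882]), [np.float64(0.0001983396574020497), np.float64(0.0001983396574018543)]) [0.57212654 0.06896741 0.03      ]
```

View pics/crop0.png

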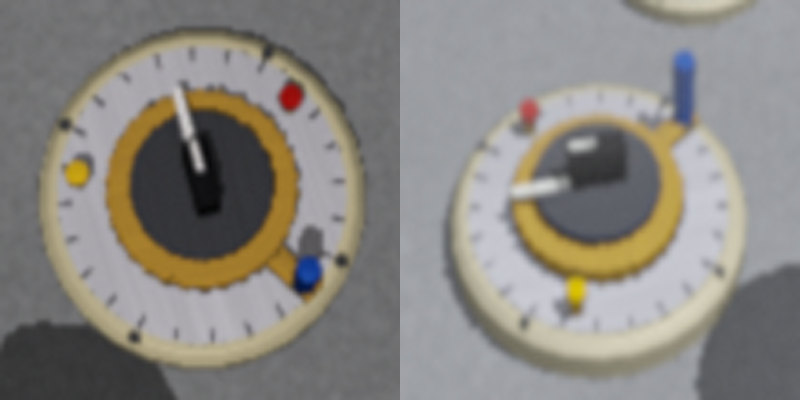

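The crop shows the large cream stage with red and yellow pins, a white pointer line and a blue post, so this is the target. Next I triangulate its points.

Run:
```python
from h import *
t=arm.get_image('top'); s=arm.get_image('side')
def blob(p,c,r,f):
    im=p['frame'].astype(int); v,u=np.mgrid[:400,:640]; B,G,R=im[...,0],im[...,1],im[...,2]
    m=f(B,G,R)&(np.hypot(u-c[0],v-c[1])<r); return (u[m].mean(),v[m].mean()),m.sum()
red=lambda B,G,R:(R>120)&(G<100)&(B<100); yel=lambda B,G,R:(R>150)&(G>130)&(B<90); blu=lambda B,G,R:(B>90)&(R<80)&(B>G+30)
P={}
for n,f,c1,c2,z in(('red',red,(345,170.5),(294,200),.054),('yel',yel,(286,190),(306,239),.054),('blue',blu,(350,215),(334.6,189),.098)):
    a,k=blob(t,c1,6,f); b,l=blob(s,c2,4 if n=='blue' else 6,f)
    x,e=tri(ray(t,a),ray(s,b)); P[n]=atz(t,a,z-.003)
    print(n,np.round(a,1),k,np.round(b,1),l,x.round(4),np.round(e[0],4),'atz',P[n].round(4), atz(s,b,z).round(4))
# base centre from outline (cream base bottom/top silhouette)
# circle by 78mm & 130deg
m=(P['red']+P['yel'])/2; d=P['red']-P['yel']; print('dist',np.hypot(*d[:2]),'expect',2*78*np.sin(np.radians(65)))
n=np.array([-d[1],d[0]]);n/=np.linalg.norm(n); 
for sg in(1,-1): print(m[:2]+sg*n*78e-3*np.cos(np.radians(65)))
for uv in((320.2,197),(322,201)): print(atz(t,uv,.092))
# pointer tip on disc z~.059; tip px
print('tip',atz(t,(265+179/3.636,145+90/3.81),.06),'bar back',atz(t,(265+209/3.636,145+205/3.81),.092),'lineend',atz(t,(265+201/3.636,145+168/3.81),.092))
print('disc c',atz(t,(265+202/3.636,145+185/3.81),.059),'ring c',atz(t,(265+202/3.636,145+189/3.81),.045))
```

```text
red [344.5 170.1] 36 [293.3 200. ] 14 [0.6304 0.0143 0.0492] 0.0002 atz [0.6302 0.0144 0.051 ] [0.6295 0.0185 0.054 ]
yel [285.6 190. ] 30 [306.1 237.8] 36 [0.5808 0.147  0.061 ] 0.0002 atz [0.5826 0.1479 0.051 ] [0.5817 0.142  0.054 ]
blue [349.4 215.4] 42 [334. 190.] 15 [0.5198 0.0057 0.0904] 0.0002 atz [0.5193 0.0059 0.095 ] [0.5193 0.0125 0.098 ]
dist 0.14173024447812266 expect 141.3840147777174
[0.63743288 0.092219  ]
[0.57532459 0.07010293]
[0.55941096 0.0689274  0.092     ]
[0.55064455 0.06495068 0.092     ]
tip [0.6306314  0.08345397 0.06      ] bar back [0.55547505 0.06395391 0.092     ] lineend [0.57688424 0.06892276 0.092     ]
disc c [0.57341828 0.06858988 0.059     ] ring c [0.57370231 0.06871897 0.045     ]
```

Run:
```python
from h import *
o=arm.observe(); R=cv2.Rodrigues(o['ee_rot'])[0]; print(R.round(3), 'y yaw',np.degrees(np.arctan2(R[1,1],R[0,1])), o['clock'])
w=arm.get_image('wrist'); print('cam offset in tool', (R.T@(w['position']-o['position'])).round(3))
C=np.array([.5738,.069]); print('delta cm',(np.array([*C,.2])-o['position'])*100)
```

```text
[[ 0.     0.343  0.939]
 [ 0.     0.939 -0.343]
 [-1.     0.     0.   ]] y yaw 69.95337047952053 1.0
cam offset in tool [-0.158 -0.001 -0.067]
delta cm [ 35.95709905 -51.81461328  -2.67593898]
```

>>> {"api": "servo_tool", "payload": {
  "plan": [
    [[3,-4.3,0],[0,0,3]],
    [[6,-8.6,0],[0,0,6]],
    [[9,-13,0],[0,0,9]],
    [[12,-17.3,0],[0,0,12]],
    [[15,-21.6,0],[0,0,15]],
    [[18,-26,0],[0,0,18]],
    [[21,-30.2,0],[0,0,21]],
    [[24,-34.5,0],[0,0,24]],
    [[27,-39,0],[0,0,27]],
    [[30,-43.2,0],[0,0,30]],
    [[33,-47.5,0],[0,0,33]],
    [[36,-51.8,0],[0,0,34.5]]
  ],
  "grip": 0.6
}}

```text
clock: 2.25
position: [0.5575, 0.0927, 0.227]
ee_rot: [-0.2, 1.561, 0.2]
force: [0.8, 0.7, 0.1]
width: 0.602
```

>>> {"api": "servo_tool", "payload": {
  "plan": [
    [[0,0,0],[0,0,0]],
    [[0,0,0],[0,0,0]]
  ]
}}

```text
clock: 2.45
position: [0.5581, 0.091, 0.2269]
ee_rot: [-0.197, 1.561, 0.197]
force: [-0.2, 0.8, -0.1]
width: 0.6
```

Run:
```python
from h import *
o=arm.observe(); R=cv2.Rodrigues(o['ee_rot'])[0]; print(o['position'],'y yaw',np.degrees(np.arctan2(R[1,1],R[0,1])), o['clock'],o['joints'].round(2),o['force'])
w=snap('wrist','w1.png')
for n,X in dict(red=[.6302,.0144,.051],yel=[.5826,.1479,.051],blue=[.5193,.0059,.098],top=[.5738,.069,.092]).items(): print(n,np.round(proj(w,X),1))
```

```text
[0.55808065 0.09096203 0.22692701] y yaw 104.36725920735861 2.45 [-0.37  0.34  0.16  1.73 -0.06  1.08  1.62] [-0.21523201  0.76473133 -0.06831782]
red [254.2 223. ]
yel [366.  213.3]
blue [254.7 135.6]
top [303.9 200. ]
```

View pics/w1.png

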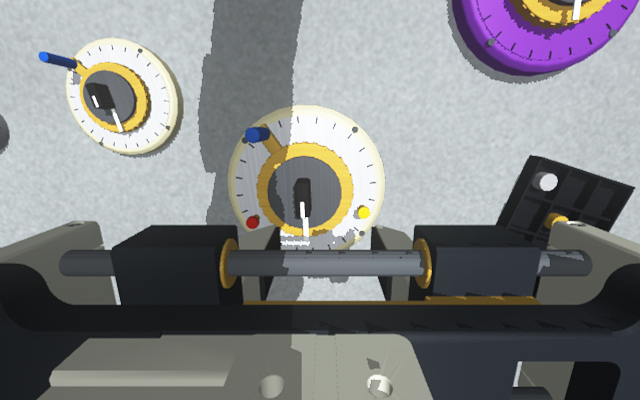

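The wrist view shows the red head at (252,222), yellow at (364,212), the blue top near (253,134) and the pointer line ending at (307,235). All are within about 2 px of my projections.

Run:
```python
from h import *
im=cv2.imread('pics/w1.png')[100:255,225:395]; cv2.imwrite('pics/w1c.png',cv2.resize(im,None,fx=3.8,fy=3.8,interpolation=cv2.INTER_CUBIC))
```

```text
(no output)
```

View pics/w1c.png

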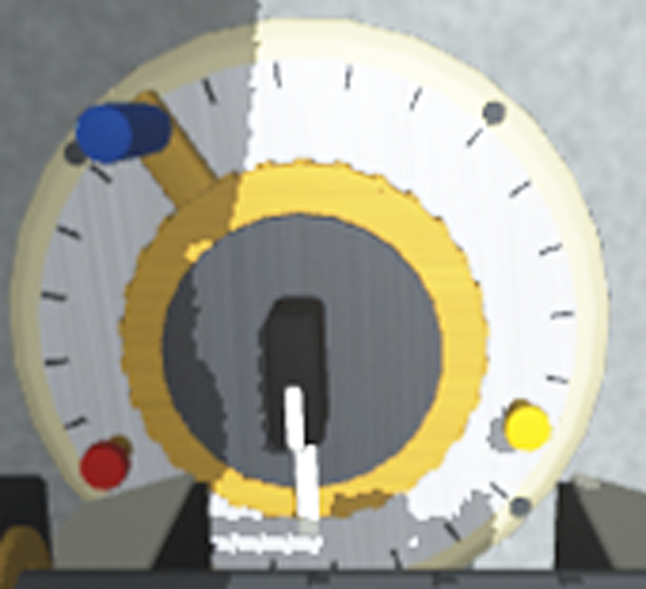

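Run:
```python
from h import *
w=arm.get_image('wrist')
g=lambda a,b,z:print(a,b,atz(w,(225+a/3.8,100+b/3.8),z).round(4))
g(297,371,.092);g(298,300,.092);g(308,512,.06);g(104,466,.054);g(527,428,.054);g(105,134,.098);g(302,350,.059)
print(arm.observe()['position'])
```

```text
297 371 [0.5707 0.0696 0.092 ]
298 300 [0.5506 0.0651 0.092 ]
308 512 [0.6248 0.0836 0.06  ]
104 466 [0.6284 0.0148 0.054 ]
527 428 [0.5808 0.1462 0.054 ]
105 134 [0.5189 0.0057 0.098 ]
302 350 [0.5725 0.069  0.059 ]
[0.55698241 0.09382904 0.22692925]
```

>>> {"api": "servo_tool", "payload": {
  "plan": [
    [[0.8,-1.2,0],[0,0,0]],
    [[1.6,-2.5,-2],[0,0,0]],
    [[1.6,-2.5,-4],[0,0,0]],
    [[1.6,-2.5,-6],[0,0,0]],
    [[1.6,-2.5,-8],[0,0,0]],
    [[1.6,-2.5,-10],[0,0,0]],
    [[1.6,-2.5,-10],[0,0,0]],
    [[1.6,-2.5,-10],[0,0,0]],
    [[1.6,-2.5,-10],[0,0,0]]
  ]
}}

```text
clock: 3.45
position: [0.5738, 0.0691, 0.1282]
ee_rot: [-0.2, 1.559, 0.202]
force: [0.1, -0.6, -1.0]
width: 0.602
```

Run:
```python
from h import *
for i in range(3):
    o=arm.observe(); print(o['clock'],o['position'].round(4),np.abs(o['dq']).max().round(3)); p=arm.get_image('side')
```

```text
3.45 [0.5738 0.0691 0.1282] 0.006
3.5 [0.5738 0.0691 0.1282] 0.004
3.55 [0.5737 0.069  0.1281] 0.005
```

Position is good. Next I go down to TCP z ≈ 0.066 and grip.

>>> {"api": "servo_tool", "payload": {
  "plan": [
    [[0,0,-1.5],[0,0,0]],
    [[0,0,-3],[0,0,0]],
    [[0,0,-4.5],[0,0,0]],
    [[0,0,-6.2],[0,0,0]],
    [[0,0,-6.2],[0,0,0]],
    [[0,0,-6.2],[0,0,0]],
    [[0,0,-6.2],[0,0,0]]
  ]
}}

```text
clock: 4.3
position: [0.5744, 0.0691, 0.0671]
ee_rot: [-0.199, 1.558, 0.202]
force: [-0.4, 0.5, 0.6]
width: 0.596
```

>>> {"api": "servo_tool", "payload": {
  "plan": [
    [[0,0,0],[0,0,0]],
    [[0,0,0],[0,0,0]],
    [[0,0,0],[0,0,0]],
    [[0,0,0],[0,0,0]],
    [[0,0,0],[0,0,0]],
    [[0,0,0],[0,0,0]],
    [[0,0,0],[0,0,0]],
    [[0,0,0],[0,0,0]]
  ],
  "grip": 0,
  "squeeze": 20
}}

```text
clock: 5.1
position: [0.5744, 0.0687, 0.0671]
ee_rot: [-0.2, 1.558, 0.201]
force: [-0.4, -1.5, 1.2]
width: 0.175
```

Run:
```python
from h import *
o=arm.observe(); R=cv2.Rodrigues(o['ee_rot'])[0]; print(o['clock'],o['position'].round(4),o['force'].round(2),o['ft_torque'].round(2),o['width']*92,'yaw',np.degrees(np.arctan2(R[1,1],R[0,1])),o['joints'].round(2))
```

```text
5.1 [0.5744 0.0687 0.0671] [-0.39 -1.48  1.18] [-0.33  0.04 -0.02] 16.12590782168283 yaw 104.62518550920416 [-0.31  0.54  0.13  1.87 -0.1   0.74  1.71]
```

>>> {"api": "servo_tool", "payload": {
  "plan": [
    [[0,0,0],[0,0,-6]],
    [[0,0,0],[0,0,-12]],
    [[0,0,0],[0,0,-18]],
    [[0,0,0],[0,0,-24]],
    [[0,0,0],[0,0,-30]],
    [[0,0,0],[0,0,-36]],
    [[0,0,0],[0,0,-42]],
    [[0,0,0],[0,0,-48]],
    [[0,0,0],[0,0,-54]],
    [[0,0,0],[0,0,-58.5]],
    [[0,0,0],[0,0,-58.5]],
    [[0,0,0],[0,0,-58.5]]
  ]
}}

```text
clock: 6.3
position: [0.5746, 0.0692, 0.0671]
ee_rot: [0.596, 1.483, -0.597]
force: [1.5, 0.5, -0.3]
width: 0.179
```

Run:
```python
from h import *
o=arm.observe(); R=cv2.Rodrigues(o['ee_rot'])[0]; print(o['clock'],o['position'].round(4),o['force'].round(2),o['ft_torque'].round(2),o['width']*92,'yaw',np.degrees(np.arctan2(R[1,1],R[0,1])),o['joints'].round(2))
s=snap('side','s2.png')
w=snap('wrist','w2.png')
cv2.imwrite('pics/c2.png',np.hstack([cv2.resize(s['frame'][165:275,250:370],(440,400)),w['frame'][:400,160:500]]))
```

```text
6.3 [0.5746 0.0692 0.0671] [ 1.55  0.45 -0.27] [ 0.14 -0.22 -0.01] 16.504412778737848 yaw 46.28160243620359 [-0.51  0.56  0.42  1.89 -0.32  0.76  0.89]
```

View pics/c2.png

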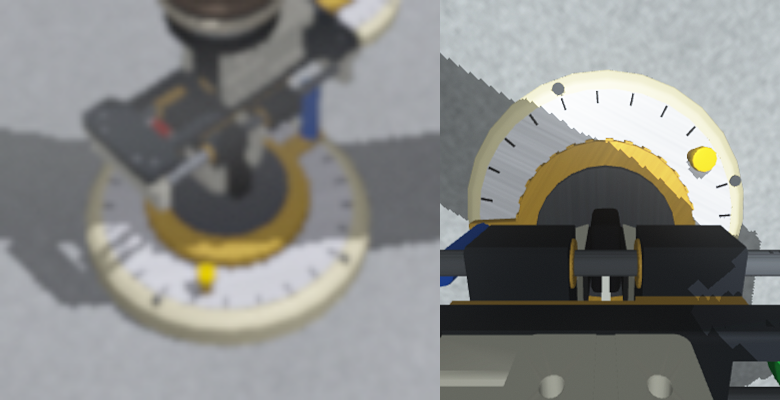

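The knob turned with the gripper and the yaw is 46.3°. I'll open, lift straight up and look.

>>> {"api": "servo_tool", "payload": {
  "plan": [
    [[0,0,0],[0,0,0]],
    [[0,0,0],[0,0,0]],
    [[0,0,0],[0,0,0]],
    [[0,0,0],[0,0,0]],
    [[0,0,2],[0,0,0]],
    [[0,0,5],[0,0,0]],
    [[0,0,8],[0,0,0]],
    [[-2,-2,10],[0,0,0]],
    [[-5,-6,10],[0,0,0]],
    [[-5,-6,10],[0,0,0]],
    [[-5,-6,10],[0,0,0]]
  ],
  "grip": 0.5
}}

```text
clock: 7.5
position: [0.524, 0.0082, 0.1675]
ee_rot: [0.599, 1.483, -0.598]
force: [0.3, 1.0, -0.1]
width: 0.502
```

Run:
```python
from h import *
o=arm.observe(); R=cv2.Rodrigues(o['ee_rot'])[0]; print(o['clock'],o['position'].round(4),o['force'].round(2),o['width']*92,'yaw',np.degrees(np.arctan2(R[1,1],R[0,1])),o['joints'].round(2))
s=snap('side','s3.png');t=snap('top','t3.png')
w=snap('wrist','w3.png')
cv2.imwrite('pics/c3.png',np.hstack([cv2.resize(s['frame'][165:275,250:370],(400,400)),cv2.resize(t['frame'][145:250,265:375],(400,400))]))
```

```text
7.5 [0.524  0.0082 0.1675] [ 0.33  1.   -0.12] 46.17156887643504 yaw 46.11761029360327 [-0.5   0.35  0.5   1.93 -0.21  0.91  0.91]
```

View pics/c3.png

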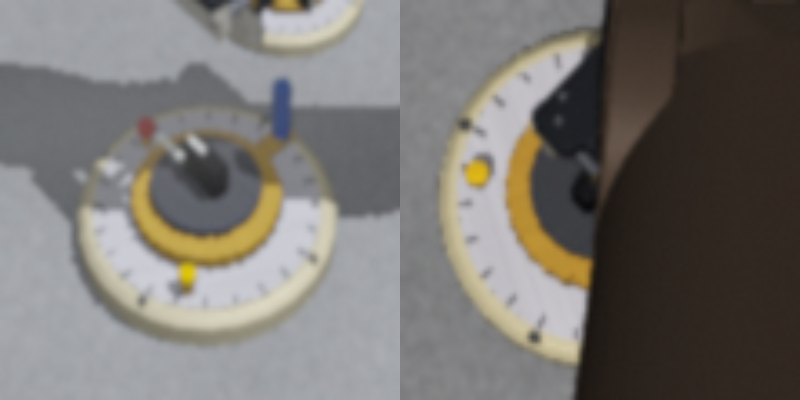

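View pics/w3.png

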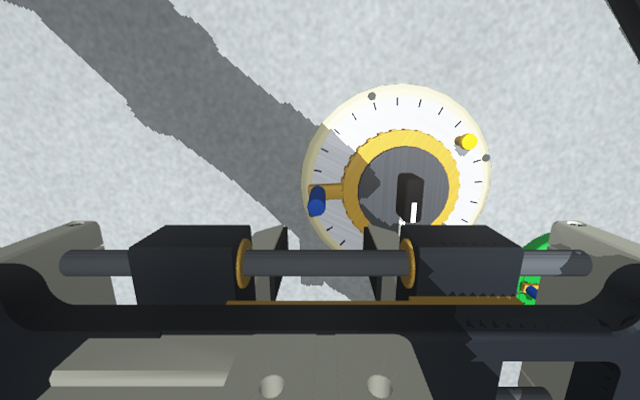

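The side crop shows the pointer line running up to the red head at (147,127), and the wrist view shows the blue post at (317,200). I'll quantify both.

Run:
```python
from h import *
s=arm.get_image('side'); w=arm.get_image('wrist')
a=cv2.resize(w['frame'][120:240,290:500],None,fx=3.6,fy=3.6,interpolation=cv2.INTER_CUBIC)
b=cv2.resize(s['frame'][185:245,270:340],None,fx=8,fy=8,interpolation=cv2.INTER_CUBIC)
cv2.imwrite('pics/w3c.png',a);cv2.imwrite('pics/s3c.png',b)
```

```text
(no output)
```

View pics/w3c.png

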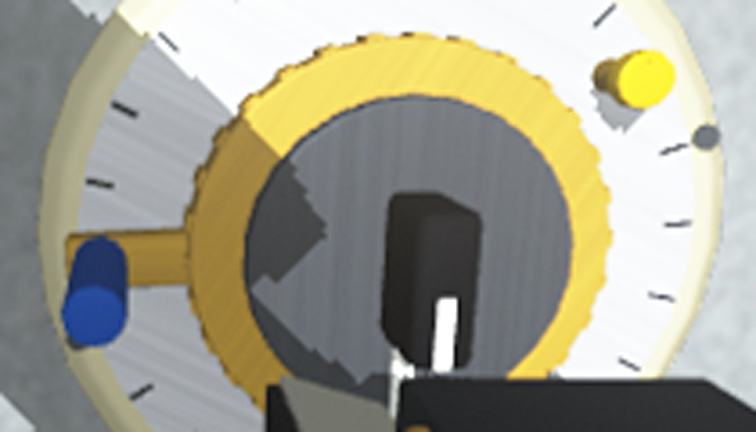

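View pics/s3c.png

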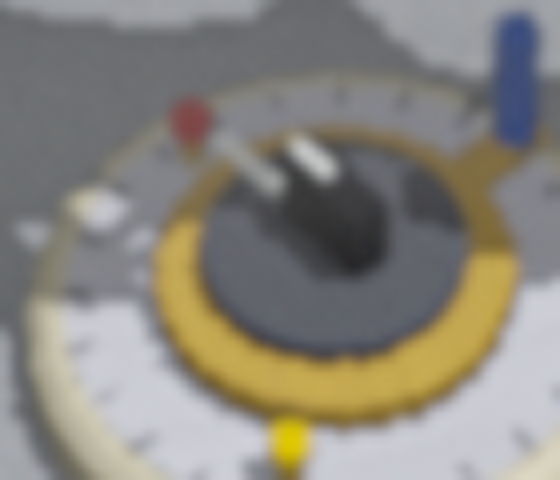

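Run:
```python
from h import *
s=arm.get_image('side'); w=arm.get_image('wrist')
C=np.array([.5735,.069,0])
def g(p,n,uv,z):
    x=atz(p,uv,z); d=x-C; print(n,x.round(4),'ang',np.degrees(np.arctan2(d[1],d[0])).round(1),np.hypot(*d[:2]).round(4))
W=lambda a,b:(290+a/3.6,120+b/3.6); S=lambda a,b:(270+a/8,185+b/8)
g(s,'red',S(190,122),.052); g(s,'tip',S(222,138),.06); g(s,'in',S(278,185),.06); g(s,'bar line near',S(322,172),.092); g(s,'bar line far',S(298,142),.092)
g(w,'post',W(94,316),.098); g(w,'bar line far',W(443,370),.092);g(w,'bar line near',W(447,300),.092);g(w,'disc line',W(400,368),.06)
g(w,'disc c',W(408,247),.059); g(w,'yel',W(645,80),.054)
a=ray(w,W(94,316)); b=ray(s,S(517,22)); print(tri(a,b))
print(arm.observe()['position'],arm.observe()['joints'].round(2))
```

```text
red [0.6284 0.0176 0.052 ] ang -43.1 0.0752
tip [0.6156 0.0305 0.06  ] ang -42.5 0.057
in [0.5946 0.0495 0.06  ] ang -42.9 0.0287
bar line near [0.5772 0.069  0.092 ] ang 0.2 0.0037
bar line far [0.5862 0.057  0.092 ] ang -43.3 0.0175
post [0.5195 0.0029 0.098 ] ang -129.3 0.0853
bar line far [0.5897 0.0538 0.092 ] ang -43.2 0.0222
bar line near [0.5764 0.0658 0.092 ] ang -47.8 0.0044
disc line [0.5966 0.0453 0.06  ] ang -45.7 0.0331
disc c [0.5718 0.069  0.059 ] ang 179.9 0.0017
yel [0.5819 0.1435 0.054 ] ang 83.5 0.0749
(array([0.5189842 , 0.00285771, 0.0967087 ]), [np.float64(0.0007826758133136916), np.float64(0.0007826758133136466)])
[0.52480266 0.00975502 0.16680282] [-0.5   0.35  0.5   1.93 -0.21  0.91  0.91]
```

The pointer is at about −43.5° and the red pin at about −44°, so step 1 is met. The post is at about (0.519, 0.003). Next I turn the jaws tangential to its circle (yaw −40°).

>>> {"api": "servo_tool", "payload": {
  "plan": [
    [[0,0,0],[0,0,-8]],
    [[0,0,0],[0,0,-16]],
    [[-0.2,-0.2,0],[0,0,-24]],
    [[-0.2,-0.2,0],[0,0,-32]],
    [[-0.3,-0.3,0],[0,0,-40]],
    [[-0.5,-0.6,0],[0,0,-48]],
    [[-0.5,-0.6,0],[0,0,-56]],
    [[-0.5,-0.6,0],[0,0,-64]],
    [[-0.5,-0.6,0],[0,0,-72]],
    [[-0.5,-0.6,0],[0,0,-80]],
    [[-0.5,-0.6,0],[0,0,-86]],
    [[-0.5,-0.6,0],[0,0,-86]]
  ]
}}

```text
clock: 9.05
position: [0.52, 0.0042, 0.1665]
ee_rot: [1.695, 0.794, -1.702]
force: [0.6, 0.6, 0.5]
width: 0.499
```

Run:
```python
from h import *
s=snap('side','s4.png');w=snap('wrist','w4.png')
o=arm.observe(); R=cv2.Rodrigues(o['ee_rot'])[0]; print(o['clock'],o['position'].round(4),o['force'].round(2),'yaw',np.degrees(np.arctan2(R[1,1],R[0,1])),o['joints'].round(2))
cv2.imwrite('pics/c4.png',np.hstack([cv2.resize(s['frame'][145:275,240:370],(400,400)),w['frame'][:400,130:530]]))
print(proj(w,[.519,.004,.098]))
```

```text
9.15 [0.5199 0.004  0.1667] [-0.66  0.23  0.03] yaw -39.47274062294841 [-0.77  0.43  0.9   1.95 -0.41  0.95 -0.36]
[np.float64(322.5896789926161), np.float64(207.91296657302183)]
```

View pics/c4.png

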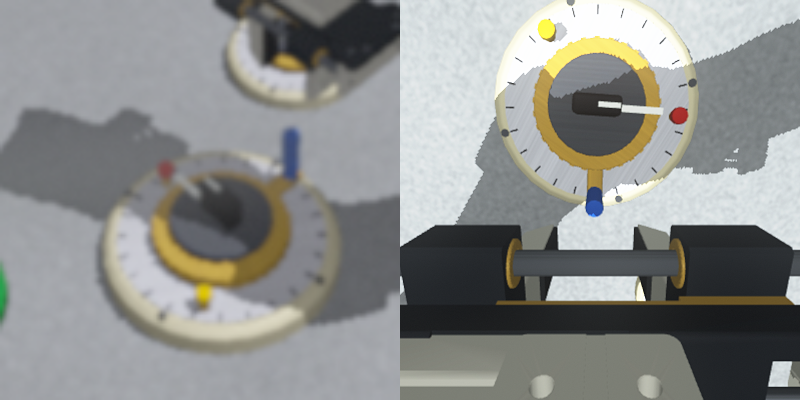

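The wrist view confirms the pointer is on the red head (about (409,116) in full-frame pixels). The post top at (324,209) matches the projection (322.6,208). Next: descend and grip.

>>> {"api": "servo_tool", "payload": {
  "plan": [
    [[0,0,-2],[0,0,0]],
    [[0,0,-4],[0,0,0]],
    [[0,0,-6],[0,0,0]],
    [[0,0,-8],[0,0,0]],
    [[0,0,-10],[0,0,0]],
    [[0,0,-10],[0,0,0]],
    [[0,0,-10],[0,0,0]],
    [[0,0,-10],[0,0,0]]
  ]
}}

```text
clock: 9.95
position: [0.5206, 0.0039, 0.0676]
ee_rot: [1.693, 0.798, -1.696]
force: [0.1, 0.6, 1.1]
width: 0.498
```

>>> {"api": "servo_tool", "payload": {
  "plan": [
    [[0,0,0],[0,0,0]],
    [[0,0,0],[0,0,0]],
    [[0,0,0],[0,0,0]],
    [[0,0,0],[0,0,0]],
    [[0,0,0],[0,0,0]],
    [[0,0,0],[0,0,0]]
  ],
  "grip": 0,
  "squeeze": 8
}}

```text
clock: 10.55
position: [0.5205, 0.004, 0.0677]
ee_rot: [1.693, 0.798, -1.697]
force: [-1.9, 1.9, 2.8]
width: 0.168
```

Run:
```python
from h import *
o=arm.observe(); R=cv2.Rodrigues(o['ee_rot'])[0]; print(o['clock'],o['position'].round(4),o['force'].round(2),o['width']*92,'yaw',np.degrees(np.arctan2(R[1,1],R[0,1])),o['joints'].round(2))
C=np.array([.5735,.069]); d=o['position'][:2]-C; r=np.hypot(*d); f=np.arctan2(d[1],d[0]); print(r,np.degrees(f))
for k in range(5,70,5):
    a=f-np.radians(k); print(k,((C+.085*np.array([np.cos(a),np.sin(a)])-o['position'][:2])*100).round(2))
```

```text
10.55 [0.5205 0.004  0.0677] [-1.94  1.88  2.85] 15.484643395305275 yaw -39.427048976386544 [-0.65  0.56  0.76  2.04 -0.57  0.76 -0.23]
0.08387173870226047 -129.19836754668802
5 [-0.62  0.41]
10 [-1.13  0.95]
15 [-1.59  1.53]
20 [-2.    2.15]
25 [-2.35  2.8 ]
30 [-2.65  3.48]
35 [-2.88  4.19]
40 [-3.05  4.91]
45 [-3.16  5.64]
50 [-3.2   6.38]
55 [-3.18  7.12]
60 [-3.09  7.86]
65 [-2.94  8.58]
```

>>> {"api": "servo_tool", "payload": {
  "plan": [
    [[-0.6,0.4,0],[0,0,-5]],
    [[-1.1,0.95,0],[0,0,-10]],
    [[-1.6,1.5,0],[0,0,-15]],
    [[-2,2.15,0],[0,0,-20]],
    [[-2.35,2.8,0],[0,0,-25]],
    [[-2.65,3.5,0],[0,0,-30]],
    [[-2.9,4.2,0],[0,0,-35]],
    [[-3.05,4.9,0],[0,0,-40]],
    [[-3.15,5.6,0],[0,0,-45]],
    [[-3.15,5.6,0],[0,0,-45]],
    [[-3.15,5.6,0],[0,0,-45]]
  ]
}}

```text
clock: 11.65
position: [0.4906, 0.0604, 0.0679]
ee_rot: [2.169, 0.106, -2.169]
force: [6.2, 1.4, -5.1]
width: 0.172
```

```bash
cat > st.py <<'E'
from h import *
o=arm.observe(); R=cv2.Rodrigues(o['ee_rot'])[0]; print(o['clock'],o['position'].round(4),o['force'].round(2),o['width']*92,'yaw',np.degrees(np.arctan2(R[1,1],R[0,1])),o['joints'].round(2))
C=np.array([.5735,.069]); d=o['position'][:2]-C; r=np.hypot(*d); f=np.arctan2(d[1],d[0]); print(r,np.degrees(f))
for k in range(3,19,3):
    a=f-np.radians(k); print(k,((C+.085*np.array([np.cos(a),np.sin(a)])-o['position'][:2])*100).round(2))
E
python3 st.py
```

```text
11.65 [0.4906 0.0604 0.0679] [ 6.23  1.37 -5.07] 15.81642220045451 yaw -84.2803953468894 [-0.92  0.62  1.    2.11 -0.75  0.81 -0.92]
0.08335449101149758 -174.06465710426892
3 [-0.2   0.43]
6 [-0.21  0.87]
9 [-0.2   1.32]
12 [-0.16  1.76]
15 [-0.1  2.2]
18 [-0.02  2.64]
```

>>> {"api": "servo_tool", "payload": {
  "plan": [
    [[-0.1,0.43,0],[0,0,-3]],
    [[-0.1,0.87,0],[0,0,-6]],
    [[-0.1,0.87,0],[0,0,-6]]
  ]
}}

```text
clock: 11.95
position: [0.4902, 0.0692, 0.0679]
ee_rot: [-2.222, 0.007, 2.22]
force: [3.6, 1.1, -3.7]
width: 0.173
```

```bash
python3 st.py
```

```text
11.95 [0.4902 0.0692 0.0679] [ 3.62  1.07 -3.75] 15.880834137344317 yaw -90.21764637548581 [-0.96  0.64  1.03  2.11 -0.77  0.83 -1.02]
0.08332513613702996 179.8700503578334
3 [-0.15  0.45]
6 [-0.12  0.89]
9 [-0.06  1.33]
12 [0.02 1.77]
15 [0.13 2.2 ]
18 [0.25 2.63]
```

>>> {"api": "servo_tool", "payload": {
  "plan": [
    [[0,0.43,0],[0,0,-3]],
    [[0,0.87,0],[0,0,-6]],
    [[0,0.87,0],[0,0,-6]]
  ]
}}

```text
clock: 12.25
position: [0.4907, 0.0779, 0.0679]
ee_rot: [-2.17, 0.119, 2.167]
force: [3.5, 0.4, -3.7]
width: 0.17
```

```bash
python3 st.py
```

```text
12.25 [0.4907 0.0779 0.0679] [ 3.52  0.39 -3.72] 15.617315132854348 yaw -96.11167292984686 [-0.99  0.66  1.06  2.11 -0.79  0.84 -1.11]
0.08328202616946093 173.89159329057878
3 [-0.11  0.46]
6 [-0.03  0.9 ]
9 [0.07 1.33]
12 [0.2  1.76]
15 [0.35 2.17]
18 [0.52 2.59]
```

>>> {"api": "servo_tool", "payload": {
  "plan": [
    [[0,0.45,0],[0,0,-3]],
    [[0.1,0.88,0],[0,0,-6]],
    [[0.1,0.88,0],[0,0,-6]]
  ]
}}

```text
clock: 12.55
position: [0.4918, 0.0821, 0.0679]
ee_rot: [-2.117, 0.236, 2.11]
force: [2.2, -17.5, -5.9]
width: 0.196
```

```bash
python3 st.py
```

```text
12.55 [0.4918 0.0821 0.0679] [  2.2  -17.51  -5.93] 18.011793186752058 yaw -102.18322060719831 [-1.01  0.68  1.09  2.11 -0.81  0.86 -1.21]
0.08274725781018342 170.8928658893956
3 [-0.14  0.47]
6 [-0.04  0.91]
9 [0.09 1.33]
12 [0.24 1.75]
15 [0.41 2.16]
18 [0.6  2.56]
```

The stop is reached: 17.5 N of resistance and about 60° of travel. Next: release, lift and look.

>>> {"api": "servo_tool", "payload": {
  "plan": [
    [[0,0,0],[0,0,0]],
    [[0,0,0],[0,0,0]],
    [[0,0,0],[0,0,0]],
    [[0,0,0],[0,0,0]],
    [[0,0,2],[0,0,0]],
    [[0,0,5],[0,0,0]],
    [[0,0,8],[0,0,0]],
    [[-3,0,11],[0,0,0]],
    [[-6,0,13],[0,0,0]],
    [[-8,0,13],[0,0,0]],
    [[-8,0,13],[0,0,0]]
  ],
  "grip": 0.5
}}

```text
clock: 13.65
position: [0.4093, 0.0828, 0.1979]
ee_rot: [-2.113, 0.229, 2.112]
force: [-0.2, 0.3, 0.2]
width: 0.498
```

```bash
python3 st.py|head -1
python3 - <<'E'
from h import *
s=snap('side','s5.png');w=snap('wrist','w5.png');t=snap('top','t5.png')
cv2.imwrite('pics/c5.png',np.hstack([cv2.resize(s['frame'][165:275,250:370],(400,400)),cv2.resize(t['frame'][145:250,265:375],(400,400))]))
E
```

```text
13.65 [0.4093 0.0828 0.1979] [-0.15  0.3   0.18] 45.81701762599889 yaw -102.06478674173894 [-1.39  0.25  1.31  2.14 -0.29  0.95 -1.7 ]
```

View pics/c5.png

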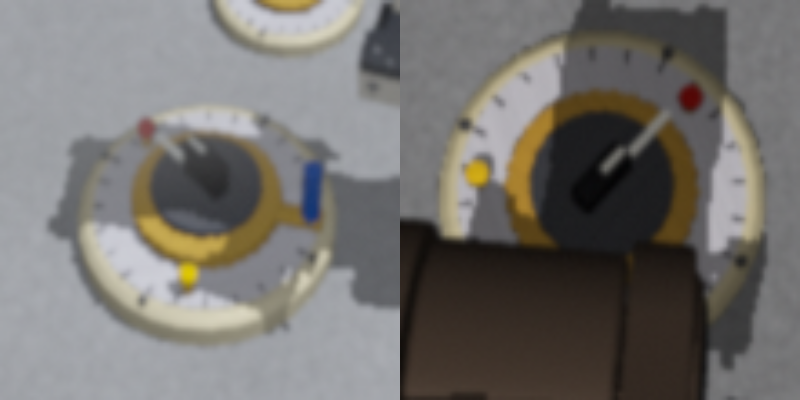

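View pics/w5.png

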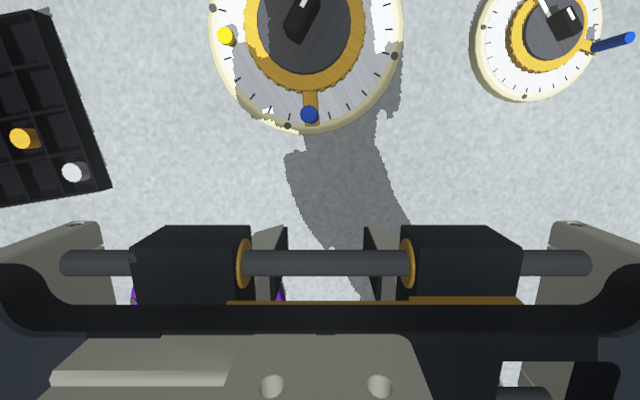

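The pointer still runs to the red head (in the top crop, line (605,160)–(670,112) and head (690,97)). The robot is clear of everything. One check of the lever angle before handing in.

Run:
```python
from h import *
w=arm.get_image('wrist'); s=arm.get_image('side'); t=arm.get_image('top'); C=np.array([.5735,.069,0])
def ang(n,x): d=x-C; print(n,x.round(4),np.degrees(np.arctan2(d[1],d[0])).round(1),np.hypot(*d[:2]).round(4))
ang('post w',atz(w,(309,114),.098)); ang('post s',atz(s,(250+313*.3,165+167*.275),.098))
T=lambda a,b:(265+(a-400)/3.636,145+b/3.81)
ang('tip',atz(t,T(668,113),.06)); ang('red',atz(t,T(690,97),.054))
o=arm.observe(); print(o['joints'].round(3),np.abs(o['dq']).max())
```

```text
post w [0.4924 0.0775 0.098 ] 174.0 0.0815
post s [0.4896 0.0818 0.098 ] 171.3 0.0849
tip [0.6171 0.028  0.06  ] -43.3 0.0599
red [0.6285 0.014  0.054 ] -45.0 0.0777
[-1.385  0.261  1.304  2.138 -0.296  0.953 -1.699] 0.007155581759509182
```

```bash
python3 -c "
from cell import arm
print(arm.sign_off())"
```

```text
the job is handed in; nothing more can be done
None
```

I turned the knob of the large cream stage about 58° clockwise so its pointer is on the red pin, then swung the blue post clockwise to its stop. I released it, backed clear and handed the job in at about 14 s of the 48 s allowed; the hand-in gives no verdict.

- **Pointer:** in the last top picture it is at −43.3° and the red pin at −45.0°, an error of about 2° against the 12° allowed. It did not shift during locking.
- **Lock ring:** the post travelled about 56–60° (0.98–1.05 rad, plus whatever the ring started at). It then hit a firm stop at about 17 N. I could not read the joint value directly, so this rests on the travel and the force.
- **Disagreements:** the last post angle was 174° from the wrist camera and 171° from the side camera. Both put the ring above the 0.92 rad threshold.
- **Robot:** the gripper was clear of everything at the end with about zero force. Joint 3 stood at 1.304 rad, close to its 1.32 rad limit but within it.

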